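Slide the teat tray under the drying stand's upper tier and lock it

ROBOT

A 6-joint arm with a two-finger parallel gripper is mounted at the origin on the work surface. World frame = base frame: x ahead of the robot, y to its left, z up, the work surface at z = 0. Lengths are in m, angles in degrees, forces in N, time in s.
With the tool pointing down it reaches from about 0.4 to 0.825 m from the base axis. Payload 7 kg.
Tool frame: the origin (TCP) lies on the centre line of the jaws, within the pads' length; the fingertips stand 19 mm ahead of it and the grasp point (between the pads) is the TCP; z points along the fingers, y is the line along which they close (so a half turn about z gives the same grasp; the last joint's range is limited). The gripper opens to 88 mm and grips with 3 to 60 N. Pads are 19 mm wide; open, the fingers measure 130 mm over their backs; the gripper's body (78 mm by 193 mm) begins 47 mm behind the grasp point.
Start: joints at [86.58, 20.546, 0.682, 0, -70.136, -16.507], TCP at [0.23, 0.635, 0.246] pointing down, gripper open.
Joint ranges: [-176.03, 176.03], [-82.01, 121.73], [-58.28, 71.71], [-173.87, 95.51], [-174.79, -0.11], [-173.66, 173.66]. Speed limits (degrees/s): [136.94, 136.94, 172.46, 180, 180, 180].

INTERFACE

Orientations are given as [roll, pitch, yaw] about the fixed x, y, z axes, in that order (R = Rz(yaw) Ry(pitch) Rx(roll)).
In Python, from plant import ctrl gives the robot as it stands.
- The arm moves only by the tool move_arm, never from a script. Its argument "motion" is a list of rows, each a list of 3 entries, a list of its own where there are three numbers: the shift along the tool's x, y, z in mm, then the turn, a rotation vector about the tool's x, y, z in degrees, then the closure, from 0 (fully open) to 1 (shut). A call has 1 to 10 rows; each row is the pose to reach, as a shift and turn from the pose commanded when the call began, along the tool's axes at that moment; what a row does not reach only later rows make up. A row lasts 1/12 s, in which the tool goes at most 41.7 mm and 7.16 degrees, less where a joint would pass 70% of its speed; a pose out of reach is approached as far as the arm can. A call with a gripper value outside its range is refused whole. The fingers move at their own pace and stop on an object; the grip force is fixed at half the most. Time passes only in rows, so rows that repeat a pose let the fingers close. It gives the time, the measured TCP pose, the force, the opening and the grip force at its end, in the units of the state.
- ctrl.get_obs(): the state, without advancing time (a new reading comes with each control period).
- ctrl.snapshot(name): name is "side" or "top" or "wrist"; returns a dict with "color" (420x560x3 uint8, blue, green, red), "camera_matrix" (3x3 intrinsics, pixels), "k1" (the pictures are not rectified: a ray, as slopes to the right and down, at radius r is drawn at 1 + k1 r^2 times it, then the intrinsics apply), "cam_to_world" (4x4, takes a point from camera to world coordinates). Camera axes: x right, y up, looking along -z (the intrinsics and any distortion apply to the point x, -y, -z); pixel columns grow to the right and rows downward; lengths in m; the calibration is good to about 2 mm. A picture is of the moment at which its call begins. There is no depth.
- ctrl.close_job(): hands the job in; it is judged then, once.
The state is a dict: "clock": time; "joint_pos": joint angles; "qvel": joint speeds; "tau": joint torques, N m; "tool_pos": TCP position; "orientation": TCP orientation; "force": force on the tool from outside, world axes, zero at the start; "moment": the same for the moment, N m; "opening": finger opening in m; "gripper_force": force on a finger pad.
Only numpy, scipy, OpenCV 4.12 (cv2) and the standard library are available. Lean on these libraries where they do the work, as an engineer would, in place of code of your own. Each camera call takes 0.05 s, during which the arm holds its last target. There are 200 camera calls.

TASK

Pick up the loose teat tray by its fin, slide it in from the open front between the front posts and under the upper tier of the round drying stand, fin last, and seat it flat in the rectangular pocket of the stand's base. Then slide the keeper knob fully home towards the fin so that its tongue covers the tray's edge. Leave the bottles on the stand and everything else on the shelf standing where they are.

Things in the scene. Friction and masses are not known exactly. Their poses are not given: they have to be found in the camera images.
- tray: Loose pale plastic teat tray: plate 120 (its x) x 84 (y) x 10 mm, 80 to 150 g. Origin: centre of the underside, z up. A fin stands near its -x end (see tray_fin); towards +x four round 14 mm pegs stand at x = 2 and 38, y = -24 and 24, tops at z 35 mm. It goes into the stand pegs first, its axes parallel to the stand's.
- tray_fin (a point): Grasp point in the tray's fin, at tray x = -42, y = 0, z = 36 mm; axes as the tray's. The upright fin is 30 mm long in x (tray x -57 to -27), 14 mm thick in y, and rises from the plate's top at z 10 to z 50 mm.
- stand: Fixed round white drying stand; its open front, -x, faces left and a little to the robot (yaw -1.35 to -0.95). Origin: centre of the underside. Base disc of 270 mm diameter, top at z 12. Two front posts of 10 mm diameter at x = -30, y = -60 and 60 (gap 110 mm), two rear posts at x = 85, y = -85 and 85, carry the upper tier.
- stand_rail (a point): Middle of the lowest front rail of the upper tier: stand x = -56, y = 0, z = 88 mm. Three rails along y (240 mm long, faces at x = -59, top at z 141) form the tier's straight front; from there the tier (underside z 85) covers all greater x. The seated fin is just in front of the rails: an upright gripper would hit them, one leaning back to the stand's -x by 25 to 45 degrees fits.
- stand_pocket (a point): Centre of the floor of the tray's pocket: stand x = -30, y = 0, z = 12 mm; axes as the stand's. The pocket is 126 (x) x 90 (y) mm inside, with a rim 8 mm wide and 8 mm high. The seated tray's origin is at this point; its peg tops are then 38 mm below the upper tier.
- keeper (a joint): Keeper at the front, on the stand's +y side: 0 = open, 0.040 m = fully home (pushed to the stand's -y until it stops; resists with about 1.5 N). Starts at 0 to 0.008. Its flat tongue (22 mm in x, 42 in y, stand z 25.5 to 31.5) clears the seated tray's top by 3.5 mm; its inner end is at stand y = 64 mm when open, 24 when home.
- keeper_knob (a point): Top centre of the keeper's square knob, 12 x 12 mm in plan, 27 mm high, standing on the tongue. In the stand's frame: x = -72, y = 94 mm minus the joint's value, z = 58.5 mm. The rails stand close to it as to the fin. It can be pushed from its +y side.
- bottle_a: Bystander: loose amber bottle of 62 mm diameter, 125 mm high, upright on the upper tier at stand x = 45, y = 62 mm. Origin: centre of the underside.
- bottle_b: Bystander: the same bottle at stand x = 45, y = -62 mm.
- sippy_cup: Bystander: stainless sippy cup with white lid and two handles, 75 mm diameter (120 over the handles), 112 mm high. Origin: centre of the underside.
- scoop: Bystander: pink measuring scoop, bowl of 40 mm diameter and 28 mm high, with a handle 97 mm out to its -x. Origin: under the bowl's centre.
- tin: Bystander: tin of 100 mm diameter, 130 mm high. Origin: centre of the underside.
- soap: Bystander: clear soap bottle of 68 mm diameter, 170 mm high. Origin: centre of the underside.
- bowl: Bystander: white bowl of 110 mm diameter, 45 mm high. Origin: centre of the underside.
Not all that is in view belongs to the job. Leave any pink or turquoise look-alike of the tray alone.

How it is judged:
By the outcome, as a careful person would: the job done as asked, in the order asked, and still so for the second after the job is handed in, with the robot touching nothing.
It also fails if it takes over 50 s, if anything falls off the work surface, if the arm or the gripper's body presses on something with over 40 N, if the wrist force passes 120 N, or if a joint passes its speed limit or range.

## Working session

There is one attempt and no reset: what is moved stays moved. The work goes in short steps, Python scripts to look and compute and a tool call to move; the robot and the scene stay as the last step left them, time stands still between calls to the robot, and variables do not carry over. Pictures are saved under pics/ and viewed, at most 10 in all, crops included, and the job is handed in when it is done.

Besides the shell and the picture viewer there is one more tool, called after "Emit:" as name([rows], argument=value, ...), one row to a line, values as JSON. move_arm: Moves the arm, as the interface text tells. Its arguments: {"type":"object","properties":{"motion":{"type":"array"}},"required":["motion"]}

```bash
ls; mkdir -p pics
cat > h.py <<'E'
import numpy as np, cv2
from scipy.spatial.transform import Rotation as Ro
from plant import ctrl
def snap(n,f=None):
    s=ctrl.snapshot(n)
    if f: cv2.imwrite('pics/'+f,s['color'])
    return s
def ray(s,p):
    K=np.array(s['camera_matrix']);k=s['k1'];T=np.array(s['cam_to_world'])
    d=np.array([(p[0]-K[0,2])/K[0,0],(p[1]-K[1,2])/K[1,1]]);u=d.copy()
    for _ in range(30): u=d/(1+k*(u@u))
    v=T[:3,:3]@np.array([u[0],-u[1],-1.]);return T[:3,3],v/np.linalg.norm(v)
def onz(s,p,z):
    o,v=ray(s,p);return o+v*(z-o[2])/v[2]
def tri(*sp):
    A=np.zeros((3,3));b=np.zeros(3);L=[ray(s,p) for s,p in sp]
    for o,v in L:
        M=np.eye(3)-np.outer(v,v);A+=M;b+=M@o
    x=np.linalg.solve(A,b);return x,[np.linalg.norm((np.eye(3)-np.outer(v,v))@(x-o))*1e3 for o,v in L]
def proj(s,X):
    K=np.array(s['camera_matrix']);T=np.array(s['cam_to_world'])
    c=T[:3,:3].T@(np.array(X)-T[:3,3]);u=np.array([c[0],-c[1]])/-c[2];u=u*(1+s['k1']*(u@u))
    return np.array([K[0,0]*u[0]+K[0,2],K[1,1]*u[1]+K[1,2]])
def Rtool():
    return Ro.from_euler('xyz',ctrl.get_obs()['orientation'],degrees=True).as_matrix()
E
python3 - <<'E'
from h import *
import pickle
S={n:snap(n) for n in('side','top')}
pickle.dump(S,open('s0.pkl','wb'))
cv2.imwrite('pics/a.png',np.vstack([S['side']['color'],S['top']['color']])[:, :])
for n in S: cv2.imwrite(f'pics/{n}0.png',S[n]['color']); print(n,np.round(S[n]['cam_to_world'],3).tolist(),S[n]['camera_matrix'],S[n]['k1'])
print(ctrl.get_obs())
E
```

```text
pics
side [[0.98, 0.125, -0.152, 0.35], [-0.196, 0.669, -0.717, -0.808], [0.012, 0.733, 0.68, 0.828], [0.0, 0.0, 0.0, 1.0]] [[411.20709832   0.         275.17953642]
 [  0.         411.20709832 204.68436211]
 [  0.           0.           1.        ]] -0.06482839279608035
top [[-0.003, 0.998, -0.056, 0.439], [-1.0, -0.003, -0.001, -0.012], [-0.001, 0.056, 0.998, 1.284], [0.0, 0.0, 0.0, 1.0]] [[447.66123772   0.         283.04032806]
 [  0.         447.66123772 207.87463523]
 [  0.           0.           1.        ]] 0.0033221260287468876
{'clock': 0.1, 'joint_pos': array([ 8.65787902e+01,  2.05884964e+01,  6.37818057e-01, -1.44943723e-02,
       -7.01370227e+01, -1.65067683e+01]), 'qvel': array([ 0.14756428, -0.05441177,  0.13773886,  0.09326908,  0.00410665,
        0.01127467]), 'tau': array([-1.31712888e-03, -5.84164810e+01,  2.93750006e+01,  7.01553270e+00,
        1.01078750e-02, -5.72300632e-05]), 'tool_pos': array([0.22996927, 0.63417317, 0.24470426]), 'orientation': array([ 1.79912042e+02, -1.18555380e-02, -1.99329042e+01]), 'force': array([-0.34180544, -0.28414262, -0.33333877]), 'moment': array([-0.00430213,  0.01903138, -0.02492876]), 'gripper_force': 0.0, 'opening': 0.08768649944942329}
```

View pics/side0.png

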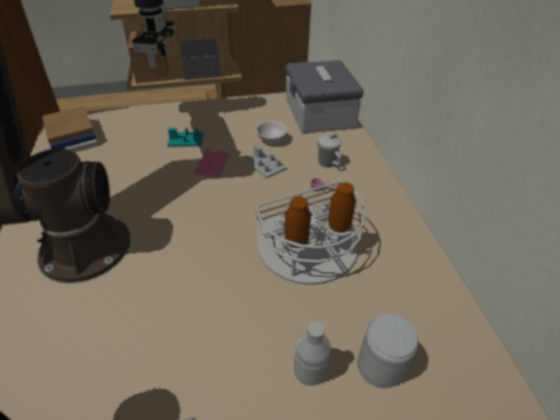

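View pics/top0.png

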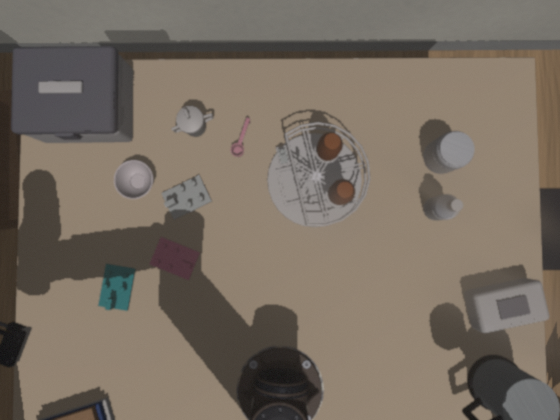

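Side view: the pale tray is at (268,162), pink look-alike at (212,163), turquoise at (186,137), and the stand at (310,245). In the top view the tray candidates are pale (187,195), pink (176,258) and turquoise (117,288). The description says pale, so I choose (187,195) and check it in a crop.

Run:
```python
from h import *
import pickle
S=pickle.load(open('s0.pkl','rb'))
def up(n,x0,x1,y0,y1,f): 
    c=S[n]['color'][y0:y1,x0:x1].astype(float)/255
    return cv2.resize((255*c**0.7).clip(0,255).astype('uint8'),None,fx=f,fy=f,interpolation=cv2.INTER_CUBIC)
a=up('top',155,375,110,230,3.6)
cv2.imwrite('pics/c1.png',a)
b=up('side',240,380,135,285,4)
cv2.imwrite('pics/c2.png',b)
```

```text
(no output)
```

View pics/c1.png

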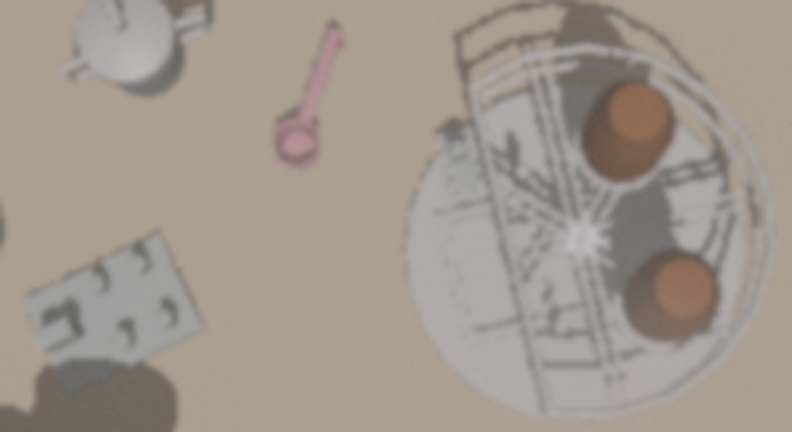

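View pics/c2.png

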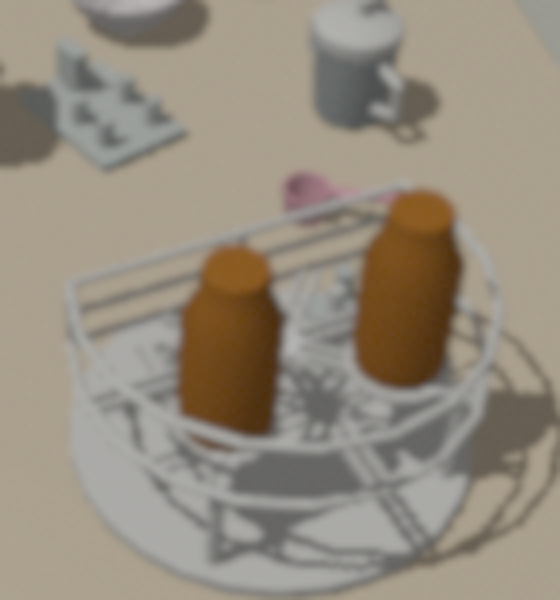

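The chosen pale tray shows its fin at top-crop (62,322), four pegs to its right, and corners at crop (28,297), (158,233) and (205,325). The stand's front rails run from crop (470,85) to (545,410), and the keeper knob is near crop (455,130). In the side crop the tray's fin is at about (70,65).

Run:
```python
from h import *
import pickle
S=pickle.load(open('s0.pkl','rb'))
T=S['top'];D=S['side']
c=lambda x,y:(x/3.6+155-.4,y/3.6+110-.4)
e=lambda x,y:(x/4+240-.4,y/4+135-.4)
for p in [(28,297),(158,233),(205,325)]: print('tray',onz(T,c(*p),.010).round(4))
print('tray side',[onz(D,e(*p),.010).round(4) for p in [(186,132),(105,168)]])
print('tri corner',tri((T,c(205,325)),(D,e(105,168))), tri((T,c(158,233)),(D,e(186,132))))
print('tri rail near end',tri((T,c(547,410)),(D,e(70,288))),tri((T,c(468,85)),(D,e(410,185))))
# disc
hsv=cv2.cvtColor(T['color'],cv2.COLOR_BGR2HSV);print(hsv[195,285],hsv[195,190],hsv[215,240])
w=snap('wrist','w0.png');M=np.array(w['cam_to_world']);o=ctrl.get_obs()
R=Rtool();print('cam in tool',(R.T@(M[:3,3]-o['tool_pos'])).round(4),(R.T@M[:3,:3]).round(3).tolist(),w['camera_matrix'],w['k1'])
```

```text
tray [0.5566 0.3339 0.01  ]
tray [0.6073 0.2311 0.01  ]
tray [0.5339 0.1933 0.01  ]
tray side [array([0.6026, 0.2214, 0.01  ]), array([0.5297, 0.1877, 0.01  ])]
tri corner (array([0.53263057, 0.1944464 , 0.00434937]), [np.float64(1.6767423087237086), np.float64(1.6767423087235787)]) (array([0.60706484, 0.23309867, 0.00063073]), [np.float64(1.526114400731219), np.float64(1.5261144007311573)])
tri rail near end (array([ 0.46195376, -0.07098775,  0.13018909]), [np.float64(1.1668291040225538), np.float64(1.1668291040225096)]) (array([ 0.69878   , -0.01563074,  0.13231708]), [np.float64(0.8341731626513761), np.float64(0.8341731626515272)])
[  9  12 143] [ 30   4 132] [ 16  53 144]
cam in tool [ 0.0744 -0.0008 -0.14  ] [[-0.0, 0.961, 0.277], [1.0, 0.0, -0.0], [-0.0, 0.277, -0.961]] [[329.96852546   0.         278.43724534]
 [  0.         329.96852546 212.24760624]
 [  0.           0.           1.        ]] 0.02060342686075747
```

```bash
cat >> h.py <<'E'
def pose(yaw,lean):
    z=np.array([np.sin(lean),0,-np.cos(lean)]);x=np.array([np.cos(lean),0,np.sin(lean)])
    return Ro.from_euler('z',yaw).as_matrix()@np.stack([x,np.cross(z,x),z],1)
def delta(p,R,o=None):
    "shift mm, rotvec deg in the tool frame now, from the measured pose"
    o=o or ctrl.get_obs();Rt=Ro.from_euler('xyz',o['orientation'],degrees=True).as_matrix()
    return (Rt.T@(np.array(p)-o['tool_pos'])*1e3).round(1),np.degrees(Ro.from_matrix(Rt.T@R).as_rotvec()).round(2)
E
python3 - <<'E'
from h import *
import pickle
S=pickle.load(open('s0.pkl','rb'));T=S['top']
print('bowl',onz(T,(134,179),.045),'edge',onz(T,(153,179),.045),'cup',onz(T,(189,120),.11),'scoop',onz(T,(237,149),.02), 'knob',onz(T,(281.5,145),.0585))
y=np.radians(-63.7);ax=np.array([np.cos(y),np.sin(y),0])
fin=np.array([.545,.2636,.036])-.045*ax
print(fin);p=fin-.03*ax+[0,0,.12]
print(p,delta(p,pose(y,np.radians(35))))
E
```

```text
bowl [0.59025291 0.40371555 0.045     ] edge [0.59007309 0.35087233 0.045     ] cup [0.7393198  0.23823441 0.11      ] scoop [0.67820069 0.11997712 0.02      ] knob [ 0.68163438 -0.00698713  0.0585    ]
[0.5250618  0.30394189 0.036     ]
[0.51176966 0.33083648 0.156     ] (array([368.4, 189.1,  89.1]), array([-13.3 ,  33.23,  42.39]))
```

Emit:
move_arm([
  [[368,189,89],[-13.3,32,42.4],0.43],
  [[368,189,89],[-13.3,32,42.4],0.43],
  [[368,189,89],[-13.3,32,42.4],0.43],
  [[368,189,89],[-13.3,32,42.4],0.43],
  [[368,189,89],[-13.3,32,42.4],0.43],
  [[368,189,89],[-13.3,32,42.4],0.43],
  [[368,189,89],[-13.3,32,42.4],0.43],
  [[368,189,89],[-13.3,32,42.4],0.43],
  [[368,189,89],[-13.3,32,42.4],0.43],
  [[368,189,89],[-13.3,32,42.4],0.43],
])

```text
clock: 0.98
tool_pos: [0.5081, 0.335, 0.1562]
orientation: [179.4, -33.9, -63.4]
force: [0.8, 0.0, -0.1]
opening: 0.05
gripper_force: 0.0
```

Run:
```python
from h import *
import pickle
o=ctrl.get_obs();print(o['clock'],o['tool_pos'],o['orientation'],o['joint_pos'].round(1),o['opening'])
W=snap('wrist');T=snap('top');pickle.dump([W,T,o],open('s1.pkl','wb'))
cv2.imwrite('pics/w1.png',(255*(W['color']/255.)**.7).astype('uint8'))
```

```text
0.9833 [0.50805201 0.33504913 0.15624238] [179.39095689 -33.92612566 -63.36781008] [ 65.5  26.4 -21.4  27.4 -68.1 -55.4] 0.05004281782480504
```

View pics/w1.png

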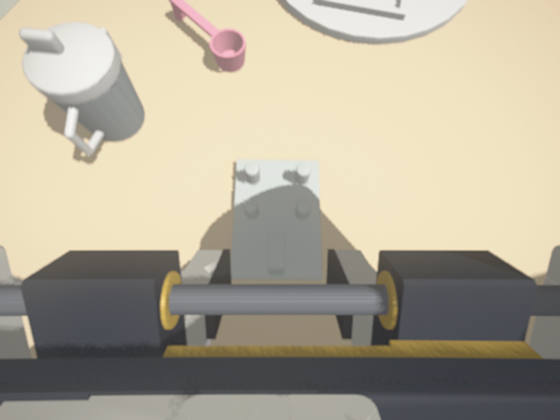

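The wrist picture shows the pale tray. Its far corners are at (236,161) and (319,161), pegs near (252,170), (303,172), (251,207) and (303,207), fin top near (276,250). The scoop is at (228,50) and the cup at (90,80); the stand's edge is at the top.

```bash
cat >> h.py <<'E'
def traymask(s,x0,x1,y0,y1,th):
    hsv=cv2.cvtColor(cv2.GaussianBlur(s['color'],(3,3),0),cv2.COLOR_BGR2HSV);m=np.zeros(hsv.shape[:2],'uint8')
    m[y0:y1,x0:x1]=255*(hsv[y0:y1,x0:x1,1]<th);c=max(cv2.findContours(m,0,cv2.CHAIN_APPROX_NONE)[0],key=cv2.contourArea)
    return c[:,0,:].astype(float)
E
python3 - <<'E'
from h import *
import pickle
W,T,o=pickle.load(open('s1.pkl','rb'));S=pickle.load(open('s0.pkl','rb'))
h=cv2.cvtColor(W['color'],cv2.COLOR_BGR2HSV);print(h[190,225:250,1],h[150:170,276,1],h[190,310:330,1])
c=traymask(W,215,335,140,245,30)
def line(sel):
    P=np.array([onz(W,q,.010)[:2] for q in c[sel]]);v=cv2.fitLine(P.astype('float32'),cv2.DIST_HUBER,0,.001,.001).ravel();return v[2:],v[:2]
x,y=c.T
L=line((x<245)&(y>172)&(y<240)&(x>220));R=line((x>312)&(y>172)&(y<240)&(x<330));E=line((y<166)&(x>245)&(x<310))
for n,(p,d) in zip('LRE',(L,R,E)): print(n,p.round(4),np.degrees(np.arctan2(d[1],d[0])).round(2))
X=lambda a,b:a[0]+a[1]*np.linalg.solve(np.stack([a[1],-b[1]],1),b[0]-a[0])[0]
B,C=X(L,E),X(R,E);print('corners',B,C,np.linalg.norm(B-C))
e=lambda x,y:(x/4+240-.4,y/4+135-.4)
cl=lambda P:proj(W,[*P,.010])
print('tri',tri((W,cl(B)),(S['side'],e(186,132))),tri((W,cl(C)),(S['side'],e(105,168))))
# pegs tops, fin
yv=(L[1]*-np.sign(L[1][1])*-1+0);
print('peg tri', [onz(W,p,.035).round(4) for p in [(252,170),(303,172),(251,207),(303,207)]])
print(o['tool_pos'])
E
```

```text
[62 63 63 63 63 67 75 75 70 34 12  9  8  8  7  8  8  7  8  8  7  7  8  8
  7] [62 63 63 62 62 63 63 62 56 42 24 13  9  9  9  8  7  8  7  7] [12 10 10 11  9  7  7  7 12 34 59 65 63 63 62 63 63 63 63 63]
L [0.5835 0.2771] -63.57
R [0.5114 0.2379] -64.56
E [0.5627 0.2091] 25.18
corners [0.60699576 0.22990607] [0.53195006 0.19462413] 0.082925715
tri (array([0.60635054, 0.22825017, 0.00524996]), [np.float64(2.1550611499146477), np.float64(2.1550611499149706)]) (array([0.53147693, 0.19267651, 0.00596818]), [np.float64(0.863622873443856), np.float64(0.8636228734438445)])
peg tri [array([0.5801, 0.2427, 0.035 ]), array([0.5369, 0.2235, 0.035 ]), array([0.5641, 0.2752, 0.035 ]), array([0.5225, 0.2545, 0.035 ])]
[0.50805201 0.33504913 0.15624238]
```

Run:
```python
from h import *
y=np.radians(-64.3);R=pose(y,np.radians(33.5));ax=np.array([np.cos(y),np.sin(y)])
f=np.array([.543,.2667])-.045*ax;print(f)
for z in(.105,.039): print(delta([*f,z],R))
```

```text
[0.52348534 0.30724847]
(array([-5.8, -3.9, 57.2]), array([ 0.44, -0.49,  0.54]))
(array([-42.7,  -4.7, 111.9]), array([ 0.44, -0.49,  0.54]))
```

Emit:
move_arm([
  [[-3,-2,25],[0.4,-0.5,0.5],0.43],
  [[-6,-4,50],[0.4,-0.5,0.5],0.43],
  [[-6,-4,57],[0.4,-0.5,0.5],0.43],
  [[-6,-4,57],[0.4,-0.5,0.5],0.43],
  [[-6,-4,57],[0.4,-0.5,0.5],0.43],
])

```text
clock: 1.5
tool_pos: [0.5225, 0.3141, 0.1077]
orientation: [-179.8, -33.4, -64.1]
force: [0.0, 0.8, -0.3]
opening: 0.0496
gripper_force: 0.0
```

Run:
```python
from h import *
import pickle
o=ctrl.get_obs();W=snap('wrist');pickle.dump([W,o],open('s2.pkl','wb'));W1=pickle.load(open('s1.pkl','rb'))[0]
y=np.radians(-64.3);R=pose(y,np.radians(33.5));ax=np.array([np.cos(y),np.sin(y)])
f=np.array([.543,.2667])-.045*ax
print(o['tool_pos'],o['orientation'],delta([*f,.039],R))
cv2.imwrite('pics/w2.png',np.vstack([cv2.resize((255*(w['color'][a:b,210:350]/255.)**.8).astype('uint8'),None,fx=4,fy=4,interpolation=cv2.INTER_CUBIC) for w,a,b in((W1,155,225),(W,140,217))]))
```

```text
[0.52251608 0.31407246 0.10768293] [-179.75713388  -33.37451567  -64.06178109] (array([-32. ,   2.9,  61.7]), array([-0.45,  0.18,  0.19]))
```

View pics/w2.png

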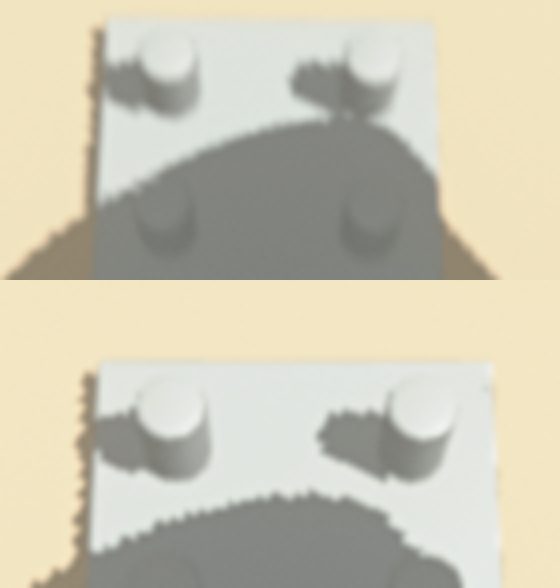

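Run:
```python
from h import *
import pickle
W1,T,_=pickle.load(open('s1.pkl','rb'));W2,o=pickle.load(open('s2.pkl','rb'));D=pickle.load(open('s0.pkl','rb'))['side']
q1=lambda x,y:(x/4+209.6,y/4+154.6);q2=lambda x,y:(x/4+209.6,(y-280)/4+139.6)
e=lambda x,y:(x/4+239.6,y/4+134.6)
for a,b,n in [((168,56),(170,408),'pegL'),((373,57),(424,408),'pegR'),((106,20),(98,361),'cL'),((433,24),(492,361),'cR')]:
    h=.035 if 'peg' in n else .010
    X,r=tri((W1,q1(*a)),(W2,q2(*b)));print(n,X.round(4),np.round(r,2),onz(W2,q2(*b),h).round(4))
print('peg w/side',tri((W1,q1(168,56)),(D,e(155,100))),tri((W1,q1(373,57)),(D,e(111,127))))
o=ctrl.get_obs();print(o['qvel'].round(2),o['tool_pos'])
```

```text
pegL [0.5678 0.2596 0.081 ] [0.28 0.28] [0.5804 0.2427 0.035 ]
pegR [0.5331 0.24   0.076 ] [0.29 0.29] [0.5369 0.2215 0.035 ]
cL [0.6049 0.2322 0.0148] [0.38 0.38] [0.6062 0.2306 0.01  ]
cR [0.529  0.2089 0.0391] [0.09 0.09] [0.5306 0.1938 0.01  ]
peg w/side (array([0.58125539, 0.24036562, 0.03147169]), [np.float64(0.7837521140621566), np.float64(0.7837521140621142)]) (array([0.53969021, 0.2169262 , 0.02713114]), [np.float64(0.27908190079674805), np.float64(0.2790819007968803)])
[ 0.48 -0.55  0.43 -0.01  0.29 -0.02] [0.52263647 0.31481532 0.10817352]
```

Run:
```python
from h import *
y=np.radians(-64.1);R=pose(y,np.radians(33.4))
print(delta([.5227,.3066,.039],R))
```

```text
(array([-31.8,   3.9,  61.9]), array([-0.34,  0.08,  0.02]))
```

Emit:
move_arm([
  [[-10,4,20],[-0.3,0,0],0.43],
  [[-18,4,35],[-0.3,0,0],0.43],
  [[-25,4,49],[-0.3,0,0],0.43],
  [[-32,4,62],[-0.3,0,0],0.43],
  [[-32,4,62],[-0.3,0,0],0.43],
  [[-32,4,62],[-0.3,0,0],0.43],
])

```text
clock: 2.05
tool_pos: [0.5223, 0.3064, 0.0385]
orientation: [180.0, -33.4, -64.0]
force: [0.4, -0.0, 0.6]
opening: 0.05
gripper_force: 0.0
```

Run:
```python
from h import *
o=ctrl.get_obs();print(o['tool_pos'],o['orientation'],o['force'],delta([.5227,.3066,.039],pose(np.radians(-64.1),np.radians(33.4))))
```

```text
[0.52231403 0.30637183 0.03850594] [179.97182032 -33.35216984 -64.03679251] [ 0.38703799 -0.00118545  0.59247266] (array([ 0.2, -0.4, -0.4]), array([-0.01,  0.05,  0.05]))
```

Within 0.5 mm of target; close.

Emit:
move_arm([
  [[0,0,0],[0,0,0],0.9],
  [[0,0,0],[0,0,0],0.95],
  [[0,0,0],[0,0,0],0.95],
  [[0,0,0],[0,0,0],0.95],
  [[0,0,0],[0,0,0],0.95],
  [[0,0,0],[0,0,0],0.95],
])

```text
clock: 2.55
tool_pos: [0.5223, 0.3056, 0.0381]
orientation: [180.0, -33.3, -64.1]
force: [1.0, 1.9, 0.7]
opening: 0.0157
gripper_force: 0.4
```

Emit:
move_arm([
  [[0,0,0],[0,0,0],0.95],
  [[0,0,0],[0,0,0],0.95],
  [[0,0,0],[0,0,0],0.95],
])

```text
clock: 2.8
tool_pos: [0.5224, 0.3057, 0.0381]
orientation: [180.0, -33.3, -64.1]
force: [-1.5, 0.9, 4.6]
opening: 0.0141
gripper_force: 30.0
```

Emit:
move_arm([
  [[11,0,-17],[0,0,0],0.95],
  [[27,0,-42],[0,0,0],0.95],
  [[44,0,-67],[0,0,0],0.95],
  [[66,0,-100],[0,0,0],0.95],
  [[66,0,-100],[0,0,0],0.95],
])

```text
clock: 3.22
tool_pos: [0.5242, 0.308, 0.164]
orientation: [-179.5, -33.1, -64.3]
force: [0.9, 2.0, -0.6]
opening: 0.0142
gripper_force: 30.0
```

Run:
```python
from h import *
o=ctrl.get_obs();y=np.radians(-76.8);print(o['tool_pos'],o['orientation'],o['opening'],o['gripper_force'],o['force'],delta([.537,.140,.16],pose(y,np.radians(33.4))))
```

```text
[0.52419666 0.30798847 0.16401816] [-179.5061236   -33.09252936  -64.30116901] 0.014188787571028823 29.997093379497528 [ 0.93972827  2.01989562 -0.57765208] (array([129.3,  62.1,  88.5]), array([-7.34,  0.35, 10.45]))
```

Emit:
move_arm([
  [[25,12,17],[-1.5,0,2],0.95],
  [[52,25,35],[-3,0,4],0.95],
  [[78,37,53],[-4.5,0.2,6],0.95],
  [[104,50,71],[-6,0.3,8.5],0.95],
  [[120,58,82],[-7.3,0.3,10.4],0.95],
  [[129,62,88],[-7.3,0.3,10.4],0.95],
  [[129,62,88],[-7.3,0.3,10.4],0.95],
  [[129,62,88],[-7.3,0.3,10.4],0.95],
])

```text
clock: 3.88
tool_pos: [0.535, 0.1376, 0.1549]
orientation: [179.5, -33.7, -76.5]
force: [-0.2, 0.2, -1.0]
opening: 0.0141
gripper_force: 30.0
```

Run:
```python
from h import *
import pickle
o=ctrl.get_obs();W=snap('wrist');T=snap('top');D=snap('side');pickle.dump([W,T,D,o],open('s3.pkl','wb'))
print(o['tool_pos'],o['orientation'],o['force'],o['joint_pos'])
g=lambda a:(255*(a/255.)**.75).astype('uint8')
cv2.imwrite('pics/w3.png',cv2.resize(g(W['color'][0:250,110:470]),None,fx=2.2,fy=2.2,interpolation=cv2.INTER_CUBIC))
```

```text
[0.53496011 0.13764133 0.15494886] [179.54922927 -33.66866286 -76.54844055] [-0.22888078  0.24127607 -0.99692628] [ 50.40411507  20.4750631  -31.72520777  29.38300331 -63.2894655
 -56.47661201]
```

View pics/w3.png

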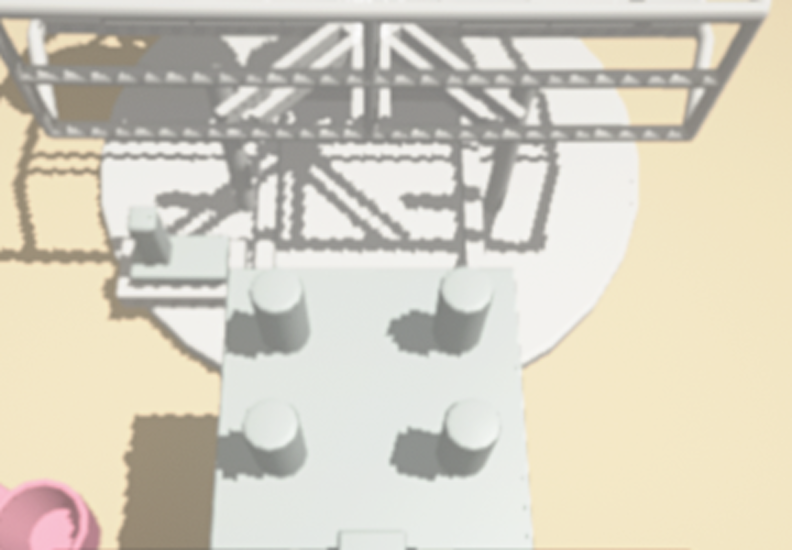

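The tray is held level and square to the stand. Crop positions: posts' bases near (243,205) and (492,210), lowest rail's ends at (50,131) and (692,132), knob top at (143,217), peg tops at (276,290), (467,290), (271,424) and (471,424), tray's front corners at (228,268) and (514,267).

Run:
```python
from h import *
import pickle
W,T,D,o=pickle.load(open('s3.pkl','rb'));T0=pickle.load(open('s0.pkl','rb'))['top']
q=lambda x,y:(x/2.2+110-.3,y/2.2-.3)
P={n:onz(W,q(*p),z) for n,p,z in [('rL',(50,131),.088),('rR',(692,132),.088),('pL',(243,207),.012),('pR',(492,212),.012),('knob',(143,217),.0585),('tL',(0,12),.141),('tR',(770,10),.141),('discL',(100,175),.012),('discR',(639,180),.012)]}
for n in P: print(n,P[n].round(4))
def ang(a,b): d=a-b;return np.degrees(np.arctan2(d[1],d[0]))-90,np.linalg.norm(d)
print('rail',ang(P['rL'],P['rR']),'post',ang(P['pL'],P['pR']))
yw=np.radians(ang(P['rL'],P['rR'])[0]);ax=np.array([np.cos(yw),np.sin(yw)]);ay=np.array([-ax[1],ax[0]])
print('centre from rail',((P['rL']+P['rR'])/2)[:2]+.056*ax,'posts',((P['pL']+P['pR'])/2)[:2]+.030*ax)
c=((P['rL']+P['rR'])/2)[:2]+.056*ax;k=P['knob'][:2]-c;print('knob in stand',k@ax,k@ay)
c0=lambda x,y:(x/3.6+154.6,y/3.6+109.6)
print('knob tri',tri((W,q(143,217)),(T0,c0(455,130))))
print('rail end',tri((W,q(50,131)),(T0,c0(472,90))),tri((W,q(770,10)),(T0,c0(546,410))))
# tray
zb=o['tool_pos'][2]-.0381
pg=np.array([onz(W,q(*p),zb+.035)[:2] for p in[(276,290),(467,290),(271,424),(471,424)]]);print(pg.round(4),ang(pg[0],pg[1]),ang(pg[2],pg[3]),np.linalg.norm(pg[0]-pg[2]))
cr=[onz(W,q(*p),zb+.010)[:2] for p in[(228,268),(514,267)]];print('corners',cr,ang(*cr))
a=np.radians(-76.5);tx=np.array([np.cos(a),np.sin(a)])
print('tray centre pegs',pg.mean(0)-.020*tx,'corners',np.mean(cr,0)-.060*tx,'tcp',o['tool_pos'][:2]+.045*tx)
```

```text
rL [ 0.6954 -0.0182  0.088 ]
rR [ 0.4595 -0.0746  0.088 ]
pL [ 0.6438 -0.0559  0.012 ]
pR [ 0.5248 -0.0815  0.012 ]
knob [ 0.665  -0.0092  0.0585]
tL [ 0.687  -0.0157  0.141 ]
tR [ 0.4584 -0.0719  0.141 ]
discL [ 0.7174 -0.057   0.012 ]
discR [ 0.4573 -0.1165  0.012 ]
rail (np.float64(-76.55160941292176), np.float64(0.242494477400174)) post (np.float64(-77.85153242280516), np.float64(0.12172242560254722))
centre from rail [ 0.5904591  -0.10085439] posts [ 0.59130124 -0.09786351]
knob in stand -0.07178092494160358 0.09381328301316971
knob tri (array([ 0.67363071, -0.00877086,  0.05544503]), [np.float64(7.250990969655274), np.float64(7.250990969655396)])
rail end (array([ 0.70218849, -0.02048374,  0.08312487]), [np.float64(3.4828198036991824), np.float64(3.4828198036992553)]) (array([ 0.46116137, -0.06912797,  0.14367568]), [np.float64(1.7783707535708937), np.float64(1.778370753570864)])
[[0.5772 0.063 ]
 [0.5304 0.0518]
 [0.5688 0.0981]
 [0.5226 0.0871]] (np.float64(-76.5625005834566), np.float64(0.0481802481685412)) (np.float64(-76.6509834270224), np.float64(0.04749556923824422)) 0.036100875394126264
corners [array([0.59978268, 0.04523581]), array([0.51801442, 0.02532788])] (np.float64(-76.31655145649135), np.float64(0.0841568461652757))
tray centre pegs [0.54506691 0.09446172] corners [0.54489183 0.09362404] tcp [0.54546515 0.09388469]
```

Emit:
move_arm([
  [[-20,0,-13],[0,0,0],0.95],
  [[-40,0,-26],[0,0,0],0.95],
  [[-58,0,-39],[0,0,0],0.95],
  [[-58,0,-39],[0,0,0],0.95],
  [[-58,0,-39],[0,0,0],0.95],
])

```text
clock: 4.45
tool_pos: [0.5187, 0.2081, 0.155]
orientation: [179.5, -33.7, -76.4]
force: [0.1, -0.2, -1.1]
opening: 0.014
gripper_force: 30.0
```

Run:
```python
from h import *
import pickle
o=ctrl.get_obs();W=snap('wrist');pickle.dump([W,o],open('s4.pkl','wb'))
print(o['tool_pos'],o['orientation'])
y=np.radians(-76.6);ax=np.array([np.cos(y),np.sin(y)]);ay=np.array([-ax[1],ax[0]]);c=np.array([.5907,-.1000])
# rectify: warp plane z=.020 of stand frame: x -120..60 -> , y 80..-80 ; 4 px/mm
N=4;xs=np.arange(-35,-125,-1/N);ys=np.arange(75,-75,-1/N)
m=np.array([[proj(W,[*(c+a/1e3*ax+b/1e3*ay),.020]) for b in ys] for a in xs]).astype('float32')
im=cv2.remap(W['color'],m[...,0],m[...,1],cv2.INTER_CUBIC);cv2.imwrite('pics/rim.png',im)
print(im.shape)
```

```text
[0.51872478 0.20813622 0.15503578] [179.54553706 -33.67387583 -76.3758466 ]
(360, 600, 3)
```

View pics/rim.png

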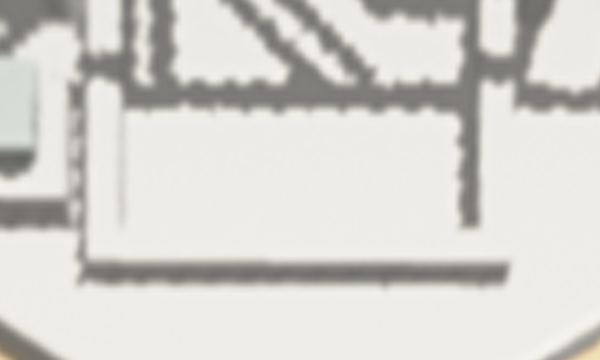

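The rectified view at z = 20 mm shows the rim's outer front edge at row 262, or stand x = -100.5 (expected -101). Its outer sides at columns 86 and 509 give y = 53.5 and -52.2. The stand pose is therefore good to under 1 mm.

```bash
cat >> h.py <<'E'
YS=np.radians(-76.6);AX=np.array([np.cos(YS),np.sin(YS)]);AY=np.array([-AX[1],AX[0]]);CS=np.array([.5908,-.1004])
def st(x,y,z): return np.array([*(CS+x/1e3*AX+y/1e3*AY),z/1e3])
def instand(p): d=np.array(p[:2])-CS;return np.array([d@AX*1e3,d@AY*1e3,p[2]*1e3]).round(1)
E
python3 - <<'E'
from h import *
o=ctrl.get_obs();R=pose(YS,np.radians(33.3))
print(instand(o['tool_pos']),delta(st(-317,.3,67),R),delta(st(-220,.3,67),R))
E
```

```text
[-315.7    1.   155. ] (array([-49.9,   0.1,  72.5]), array([ 0.39, -0.4 ,  0.15])) (array([ 3.080e+01, -1.000e-01,  1.263e+02]), array([ 0.39, -0.4 ,  0.15]))
```

Emit:
move_arm([
  [[-12,0,18],[0.1,-0.1,0],0.95],
  [[-25,0,36],[0.2,-0.2,0.1],0.95],
  [[-38,0,54],[0.4,-0.4,0.15],0.95],
  [[-50,0,72.5],[0.4,-0.4,0.15],0.95],
  [[-25,0,89],[0.4,-0.4,0.15],0.95],
  [[3,0,108],[0.4,-0.4,0.15],0.95],
  [[31,0,126],[0.4,-0.4,0.15],0.95],
  [[31,0,126],[0.4,-0.4,0.15],0.95],
  [[31,0,126],[0.4,-0.4,0.15],0.95],
])

```text
clock: 5.25
tool_pos: [0.5396, 0.1099, 0.0677]
orientation: [180.0, -33.3, -76.9]
force: [0.2, 0.5, -1.7]
opening: 0.0136
gripper_force: 30.0
```

Run:
```python
from h import *
o=ctrl.get_obs();R=pose(YS,np.radians(33.3))
print(o['orientation'],o['force'],instand(o['tool_pos']),delta(st(-150,.3,66),R),delta(st(-74.7,.3,66),R))
```

```text
[179.97105069 -33.31978439 -76.86678807] [ 0.19388526  0.46356908 -1.71031429] [-216.4   -1.    67.7] (array([54.5, -1.7, 37.9]), array([ 0.18, -0.02, -0.22])) (array([117.4,  -2. ,  79.3]), array([ 0.18, -0.02, -0.22]))
```

Emit:
move_arm([
  [[18,-0.6,12.6],[0.1,0,-0.1],0.95],
  [[36,-1.2,25],[0.2,0,-0.2],0.95],
  [[54.5,-1.7,37.9],[0.2,0,-0.2],0.95],
  [[66,-1.8,45.5],[0.2,0,-0.2],0.95],
  [[77,-1.9,53],[0.2,0,-0.2],0.95],
  [[88,-1.9,60],[0.2,0,-0.2],0.95],
  [[88,-1.9,60],[0.2,0,-0.2],0.95],
  [[88,-1.9,60],[0.2,0,-0.2],0.95],
])

```text
clock: 5.92
tool_pos: [0.5666, 0.0093, 0.066]
orientation: [-179.9, -33.3, -76.5]
force: [0.1, 0.1, -0.8]
opening: 0.0141
gripper_force: 30.0
```

Run:
```python
from h import *
o=ctrl.get_obs();R=pose(YS,np.radians(33.3))
print(o['orientation'],o['force'],instand(o['tool_pos']),delta(st(-74.7,.3,65),R))
```

```text
[-179.86511875  -33.27636785  -76.5397788 ] [ 0.12090808  0.1029817  -0.76120376] [-112.3    1.9   66. ] (array([30.9,  1.7, 21.5]), array([-0.17,  0.02,  0.05]))
```

Emit:
move_arm([
  [[8,0.5,5.4],[0,0,0],0.95],
  [[16,0.9,10.8],[-0.1,0,0],0.95],
  [[24,1.2,16.2],[-0.1,0,0],0.95],
  [[31,1.2,21],[-0.1,0,0],0.95],
  [[31,1.2,21],[-0.1,0,0],0.95],
  [[31,1.2,21],[-0.1,0,0],0.95],
])

```text
clock: 6.42
tool_pos: [0.5739, -0.0282, 0.0652]
orientation: [180.0, -33.3, -76.6]
force: [-0.0, -1.2, -1.4]
opening: 0.0139
gripper_force: 30.0
```

Run:
```python
from h import *
import pickle
R=pose(YS,np.radians(33.3))
A=[]
for i in range(3):
    o=ctrl.get_obs();A.append(instand(o['tool_pos']));W=snap('wrist')
print(A,o['orientation'],o['force'],delta(st(-74.7,.3,65),R))
pickle.dump([W,o],open('s5.pkl','wb'))
cv2.imwrite('pics/w5.png',cv2.resize(W['color'][40:270,140:420],None,fx=2.6,fy=2.6,interpolation=cv2.INTER_CUBIC))
```

```text
[array([-74.1,   0.3,  65.2]), array([-74.5,   0.5,  65.3]), array([-74.8,   0.7,  65.3])] [-179.98342568  -33.28320846  -76.51891209] [-0.70390064  1.11407807 -1.17284474] (array([0.1, 0.5, 0.4]), array([-0.07,  0.02,  0.08]))
```

View pics/w5.png

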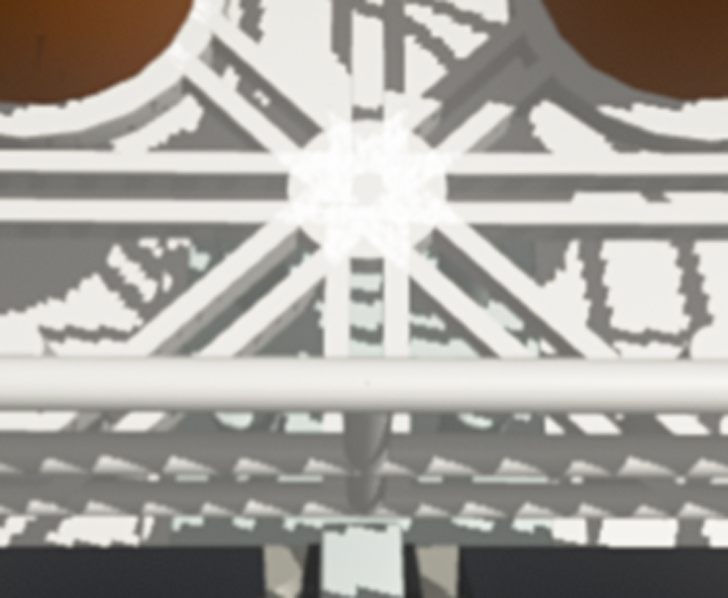

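The tray is under the tier with its fin just in front of the rails at crop (365,560), centred between the fingers. The TCP reads stand (-74.6, 0.5, 65), so I lower it.

Emit:
move_arm([
  [[-2,0.3,3.3],[0,0,0],0.95],
  [[-4.4,0.3,6.7],[0,0,0],0.95],
  [[-6,0.3,9.2],[0,0,0],0.95],
  [[-7.1,0.3,10.9],[0,0,0],0.95],
  [[-7.1,0.3,10.9],[0,0,0],0.95],
])

```text
clock: 6.98
tool_pos: [0.5735, -0.0276, 0.0516]
orientation: [179.9, -33.3, -76.5]
force: [0.1, 0.5, -1.0]
opening: 0.0141
gripper_force: 30.0
```

Emit:
move_arm([
  [[-0.6,0,0.9],[0,0,0],0.95],
  [[-1.1,0,1.7],[0,0,0],0.95],
  [[-1.1,0,1.7],[0,0,0],0.95],
])

```text
clock: 7.23
tool_pos: [0.5738, -0.0274, 0.0502]
orientation: [-180.0, -33.3, -76.5]
force: [0.4, -0.4, -3.6]
opening: 0.0138
gripper_force: 30.0
```

Emit:
move_arm([
  [[-0.5,0,0.8],[0,0,0],0.95],
  [[-0.8,0,1.3],[0,0,0],0.95],
  [[-0.8,0,1.3],[0,0,0],0.95],
  [[-0.8,0,1.3],[0,0,0],0.95],
])

```text
clock: 7.57
tool_pos: [0.574, -0.0275, 0.0501]
orientation: [-179.9, -33.4, -76.5]
force: [-6.9, 4.1, 10.3]
opening: 0.014
gripper_force: 30.0
```

Emit:
move_arm([
  [[0.5,0,-0.8],[0,0,0],0.8],
  [[0.5,0,-0.8],[0,0,0],0.59],
  [[0.5,0,-0.8],[0,0,0],0.59],
  [[0.5,0,-0.8],[0,0,0],0.59],
  [[0.5,0,-0.8],[0,0,0],0.59],
])

```text
clock: 7.98
tool_pos: [0.5738, -0.0275, 0.0496]
orientation: [180.0, -33.3, -76.5]
force: [-0.8, 0.2, 0.7]
opening: 0.0342
gripper_force: 0.0
```

Emit:
move_arm([
  [[0,0,-10],[0,0,0],0.59],
  [[0,0,-25],[0,0,0],0.59],
  [[0,0,-45],[0,0,0],0.59],
  [[0,0,-70],[0,0,0],0.59],
  [[0,0,-90],[0,0,0],0.59],
  [[0,0,-90],[0,0,0],0.59],
])

```text
clock: 8.48
tool_pos: [0.5639, 0.0234, 0.1278]
orientation: [-179.7, -33.2, -76.5]
force: [0.9, 1.6, 0.2]
opening: 0.036
gripper_force: 0.0
```

Run:
```python
from h import *
import pickle
o=ctrl.get_obs();W=snap('wrist');pickle.dump([W,o],open('s6.pkl','wb'))
print(instand(o['tool_pos']),o['orientation'],o['force'],o['opening'])
N=4;g=lambda z,x0,x1,y0,y1:cv2.remap(W['color'],*np.moveaxis(np.array([[proj(W,st(a,b,z)) for b in np.arange(y1,y0,-1/N)] for a in np.arange(x1,x0,-1/N)]).astype('float32'),2,0),cv2.INTER_CUBIC)
cv2.imwrite('pics/seat.png',np.vstack([g(22,-125,-55,-65,115),g(58.5,-125,-55,-65,115)]))
```

```text
[-126.7    2.6  127.8] [-179.66913672  -33.18600451  -76.53691771] [0.920172   1.62911456 0.23707415] 0.03596187650653738
```

View pics/seat.png

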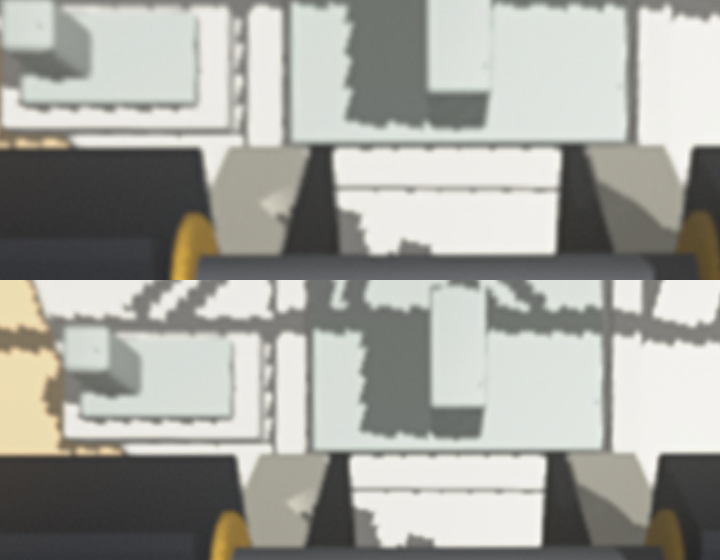

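The upper panel shows the tray seated. Its sides are at columns 290 and 628 (y = 42.5 and -42), the front edge is at row 143 (x = -91), and the gaps to the rim are even. In the lower panel the knob top is at about (87,349), which is stand (-72, 93), so the keeper is still open.

Run:
```python
from h import *
o=ctrl.get_obs();R=pose(YS,np.radians(33.3));b=np.array([-np.sin(np.radians(33.3)),0,np.cos(np.radians(33.3))])
print(instand(o['tool_pos']),delta(st(*(np.array([-80.5,136,58])+85*b)),R),delta(st(-80.5,136,58),R))
```

```text
[-125.8    1.7  126.3] (array([   0.5, -134.3,   -2.4]), array([-0.28,  0.1 ,  0.06])) (array([   0.7, -133.9,   82.6]), array([-0.28,  0.1 ,  0.06]))
```

Emit:
move_arm([
  [[0,-20,-2],[-0.3,0,0],0.8],
  [[0,-45,-2],[-0.3,0,0],1],
  [[0,-75,-2],[-0.3,0,0],1],
  [[0,-105,-2],[-0.3,0,0],1],
  [[0.5,-125,-2],[-0.3,0,0],1],
  [[0.5,-134,-2],[-0.3,0,0],1],
  [[0.5,-134,-2],[-0.3,0,0],1],
  [[0.5,-134,-2],[-0.3,0,0],1],
])

```text
clock: 9.2
tool_pos: [0.6915, 0.0515, 0.1255]
orientation: [179.6, -33.3, -76.5]
force: [-0.6, 0.4, 0.2]
opening: 0.0006
gripper_force: 0.0
```

Run:
```python
from h import *
import pickle
o=ctrl.get_obs();W=snap('wrist');R=pose(YS,np.radians(33.3));print(o['opening'],o['force'],o['joint_pos'].round(0),instand(o['tool_pos']),delta(st(-80.5,136,58),R))
```

```text
0.0005808236329668025 [-0.59893712  0.37989296  0.2449208 ] [ 33.  30. -22.  38. -57. -46.] [-124.4  133.1  125.5] (array([-0.5, -3.7, 80.9]), array([ 0.36, -0.02,  0.1 ]))
```

Emit:
move_arm([
  [[0,-3,20],[0.3,0,0],1],
  [[0,-3,40],[0.3,0,0],1],
  [[0,-3,58],[0.3,0,0],1],
  [[-0.5,-3,72],[0.3,0,0],1],
  [[-0.5,-3,81],[0.3,0,0],1],
  [[-0.5,-3,81],[0.3,0,0],1],
  [[-0.5,-3,81],[0.3,0,0],1],
])

```text
clock: 9.83
tool_pos: [0.7047, 0.0099, 0.0591]
orientation: [180.0, -33.3, -76.5]
force: [-0.5, 0.9, 0.9]
opening: 0.0003
gripper_force: 0.0
```

Run:
```python
from h import *
o=ctrl.get_obs();R=pose(YS,np.radians(33.3));print(o['force'],instand(o['tool_pos']),delta(st(-80.5,81,58),R))
```

```text
[-0.53152739  0.93593087  0.87057683] [-80.9 136.3  59.1] (array([-0.4, 55.3,  1.2]), array([-0.03, -0.  ,  0.09]))
```

Emit:
move_arm([
  [[0,8,0.5],[0,0,0],1],
  [[0,14,0.5],[0,0,0],1],
  [[0,20,0.5],[0,0,0],1],
  [[0,26,0.5],[0,0,0],1],
  [[0,32,0.5],[0,0,0],1],
  [[0,38,0.5],[0,0,0],1],
  [[0,44,0.5],[0,0,0],1],
  [[0,49,0.5],[0,0,0],1],
  [[0,49,0.5],[0,0,0],1],
])

```text
clock: 10.58
tool_pos: [0.6565, -0.0018, 0.0585]
orientation: [180.0, -33.3, -76.5]
force: [-0.3, -1.3, -0.4]
opening: 0.0006
gripper_force: 0.0
```

Emit:
move_arm([
  [[0,2,0],[0,0,0],1],
  [[0,4,0],[0,0,0],1],
  [[0,5.5,0],[0,0,0],1],
  [[0,5.5,0],[0,0,0],1],
])

```text
clock: 10.92
tool_pos: [0.652, -0.0029, 0.0584]
orientation: [180.0, -33.3, -76.5]
force: [-0.3, 0.5, 0.6]
opening: 0.0006
gripper_force: 0.1
```

Emit:
move_arm([
  [[0,2,0],[0,0,0],1],
  [[0,3,0],[0,0,0],1],
  [[0,3,0],[0,0,0],1],
])

```text
clock: 11.17
tool_pos: [0.6491, -0.0035, 0.0584]
orientation: [180.0, -33.3, -76.5]
force: [0.4, 0.1, 0.9]
opening: 0.0007
gripper_force: 0.2
```

Run:
```python
from h import *
o=ctrl.get_obs();W=snap('wrist');print(o['force'],o['force'][:2]@AY,instand(o['tool_pos']))
# sample colours along stand y on the line of the knob's top and tongue (front side x=-81)
for z,x in((58.5,-72),(58.5,-75),(31.5,-81)):
    r=[]
    for y in range(112,10,-3):
        u=proj(W,st(x,y,z)).round().astype(int);r.append((y,*map(int,W['color'][u[1],u[0]])) if 0<=u[1]<420 and 0<=u[0]<560 else (y,'out'))
    print(z,x,r)
```

```text
[0.40558206 0.11820846 0.87579292] 0.4219350055348637 [-80.7  79.1  58.4]
58.5 -72 [(112, 50, 49, 49), (109, 49, 48, 48), (106, 50, 48, 50), (103, 52, 51, 50), (100, 50, 49, 49), (97, 52, 51, 51), (94, 52, 51, 50), (91, 50, 49, 49), (88, 52, 51, 50), (85, 155, 168, 171), (82, 45, 45, 46), (79, 86, 89, 91), (76, 45, 46, 47), (73, 99, 105, 107), (70, 51, 49, 49), (67, 51, 49, 48), (64, 50, 49, 47), (61, 50, 48, 46), (58, 50, 48, 46), (55, 50, 48, 47), (52, 50, 48, 47), (49, 49, 46, 46), (46, 49, 46, 45), (43, 48, 46, 45), (40, 50, 46, 45), (37, 48, 46, 45), (34, 46, 44, 43), (31, 48, 46, 44), (28, 49, 46, 44), (25, 48, 46, 45), (22, 49, 46, 45), (19, 50, 49, 46), (16, 57, 56, 54), (13, 86, 88, 86)]
58.5 -75 [(112, 50, 47, 48), (109, 47, 46, 46), (106, 47, 46, 45), (103, 49, 47, 47), (100, 48, 47, 47), (97, 48, 47, 46), (94, 50, 48, 47), (91, 50, 48, 48), (88, 49, 47, 48), (85, 124, 137, 143), (82, 37, 39, 39), (79, 82, 85, 85), (76, 37, 38, 39), (73, 59, 72, 77), (70, 50, 49, 48), (67, 49, 47, 46), (64, 49, 46, 47), (61, 48, 45, 45), (58, 50, 47, 46), (55, 48, 45, 44), (52, 48, 44, 43)
[... 164 characters left out ...]
(22, 48, 46, 44), (19, 50, 46, 46), (16, 50, 48, 47), (13, 75, 77, 74)]
31.5 -81 [(112, 55, 51, 49), (109, 55, 51, 49), (106, 56, 52, 51), (103, 55, 51, 50), (100, 57, 52, 50), (97, 56, 52, 51), (94, 56, 53, 50), (91, 56, 53, 52), (88, 61, 145, 183), (85, 79, 78, 79), (82, 53, 53, 53), (79, 51, 51, 51), (76, 49, 49, 50), (73, 46, 58, 66), (70, 39, 50, 58), (67, 56, 52, 51), (64, 55, 52, 50), (61, 55, 50, 48), (58, 56, 52, 49), (55, 56, 52, 49), (52, 56, 51, 49), (49, 55, 50, 48), (46, 57, 51, 49), (43, 56, 51, 49), (40, 55, 51, 48), (37, 54, 49, 46), (34, 55, 49, 48), (31, 55, 50, 47), (28, 54, 49, 46), (25, 55, 50, 46), (22, 55, 50, 48), (19, 56, 50, 48), (16, 55, 51, 48), (13, 56, 51, 49)]
```

Emit:
move_arm([
  [[0,2,0],[0,0,0],1],
  [[0,4,0],[0,0,0],1],
  [[0,5,0],[0,0,0],1],
  [[0,5,0],[0,0,0],1],
])

```text
clock: 11.55
tool_pos: [0.6457, -0.0038, 0.0587]
orientation: [-179.9, -33.2, -76.5]
force: [8.0, -1.8, -2.8]
opening: 0.0007
gripper_force: 3.7
```

Emit:
move_arm([
  [[0,1.5,0],[0,0,0],1],
  [[0,3,0],[0,0,0],1],
  [[0,3,0],[0,0,0],1],
  [[0,3,0],[0,0,0],1],
])

```text
clock: 11.88
tool_pos: [0.6451, -0.0034, 0.0592]
orientation: [-179.6, -33.2, -76.5]
force: [19.4, -6.8, -7.8]
opening: 0.0001
gripper_force: 8.6
```

Emit:
move_arm([
  [[0,-3,0],[0,0,0],1],
  [[0,-8,0],[0,0,0],1],
  [[0,-14,0],[0,0,0],1],
  [[0,-14,-15],[0,0,0],1],
  [[0,-14,-35],[0,0,0],1],
  [[0,-14,-60],[0,0,0],1],
  [[0,-14,-90],[0,0,0],1],
  [[0,-14,-115],[0,0,0],1],
  [[0,-14,-115],[0,0,0],1],
  [[0,-14,-115],[0,0,0],1],
])

```text
clock: 12.72
tool_pos: [0.6408, 0.0608, 0.1556]
orientation: [-179.9, -33.2, -76.5]
force: [-0.3, -0.3, -1.1]
opening: 0.0007
gripper_force: 0.0
```

Run:
```python
from h import *
import pickle
o=ctrl.get_obs();W=snap('wrist');pickle.dump([W,o],open('s7.pkl','wb'));print(o['force'],instand(o['tool_pos']))
h=cv2.cvtColor(cv2.GaussianBlur(W['color'],(3,3),0),cv2.COLOR_BGR2LAB).astype(int)
for n,x,z,y0,y1 in(('tongue front edge strip',-80.5,31.5,8,112),('knob top',-72,58.5,8,112),('knob top',-75,58.5,8,112),('plate',-86,22,-50,50)):
    print(n,x,[(y,*map(int,h[tuple(proj(W,st(x,y,z)).round().astype(int)[::-1])])) for y in range(y1,y0,-3)])
```

```text
[-0.30849458 -0.33350407 -1.12093441] [-145.2   86.   155.6]
tongue front edge strip -80.5 [(112, 238, 128, 131), (109, 239, 127, 131), (106, 239, 127, 131), (103, 239, 127, 131), (100, 239, 127, 131), (97, 239, 127, 131), (94, 239, 127, 131), (91, 239, 127, 131), (88, 239, 127, 131), (85, 239, 127, 131), (82, 239, 127, 131), (79, 239, 128, 130), (76, 240, 127, 131), (73, 237, 127, 131), (70, 144, 128, 130), (67, 150, 126, 130), (64, 227, 125, 131), (61, 227, 125, 130), (58, 228, 125, 130), (55, 229, 125, 130), (52, 228, 125, 130), (49, 229, 125, 130), (46, 229, 125, 130), (43, 230, 125, 130), (40, 231, 125, 130), (37, 231, 125, 130), (34, 232, 125, 130), (31, 232, 125, 130), (28, 233, 125, 130), (25, 212, 124, 131), (22, 122, 126, 130), (19, 122, 127, 129), (16, 122, 126, 130), (13, 123, 126, 130), (10, 116, 125, 130)]
knob top -72 [(112, 151, 128, 132), (109, 240, 127, 131), (106, 239, 127, 131), (103, 239, 128, 131), (100, 240, 127, 130), (97, 239, 128, 130), (94, 240, 127, 131), (91, 240, 127, 131), (88, 239, 128, 130), (85, 239, 128, 130), (82, 239, 128, 130), (79, 239, 128, 130
[... 1275 characters left out ...]
, 240, 127, 131), (44, 146, 128, 130), (41, 226, 125, 130), (38, 229, 126, 130), (35, 230, 125, 130), (32, 230, 125, 130), (29, 229, 125, 130), (26, 215, 125, 130), (23, 205, 125, 130), (20, 174, 125, 130), (17, 212, 125, 131), (14, 193, 125, 130), (11, 162, 126, 130), (8, 205, 125, 131), (5, 157, 125, 130), (2, 140, 125, 130), (-1, 153, 125, 130), (-4, 155, 125, 131), (-7, 174, 125, 130), (-10, 233, 126, 130), (-13, 234, 126, 130), (-16, 234, 126, 130), (-19, 234, 126, 130), (-22, 235, 125, 130), (-25, 235, 125, 130), (-28, 236, 126, 129), (-31, 236, 125, 130), (-34, 236, 125, 130), (-37, 237, 125, 130), (-40, 233, 125, 130), (-43, 151, 126, 131), (-46, 244, 128, 130), (-49, 244, 128, 130)]
```

The tongue now spans about y = 66 to 24.3, so the keeper is home, and the stop was felt at 19 N. The tray plate spans y = ±42.5. Next I check the bystanders numerically and hand in.

Run:
```python
from h import *
import pickle
S=pickle.load(open('s0.pkl','rb'));N={n:snap(n) for n in('side','top')}
def cent(im,lo,hi):
    m=cv2.inRange(cv2.cvtColor(im,cv2.COLOR_BGR2HSV),lo,hi);n,_,s,c=cv2.connectedComponentsWithStats(m)
    return sorted([tuple(c[i].round(1).tolist()) for i in range(1,n) if s[i,4]>40])
ok=True
for n in N:
    for nm,lo,hi in(('amber',(5,160,40),(20,255,255)),('pink',(160,60,60),(180,255,255))): print(n,nm,cent(S[n]['color'],lo,hi),cent(N[n]['color'],lo,hi))
d=cv2.absdiff(S['side']['color'],N['side']['color']).max(2)
for nm,(x0,x1,y0,y1) in dict(cup=(315,343,133,168),bowl=(255,290,122,146),tin=(358,420,315,385),soap=(290,335,320,385)).items(): print(nm,d[y0:y1,x0:x1].mean())
o=ctrl.get_obs();print(o['clock'],o['qvel'].round(1))
```

```text
side amber [(33.3, 108.1), (39.5, 102.0), (297.3, 220.4), (341.7, 207.5)] [(4.0, 196.8), (297.3, 220.5), (341.7, 207.1)]
side pink [(211.5, 163.2), (316.8, 182.2)] [(211.4, 163.5), (316.2, 182.3)]
top amber [] []
top pink [(174.2, 258.0), (240.0, 140.0)] [(174.0, 258.0)]
cup 44.18469387755102
bowl 14.066666666666666
tin 2.071658986175115
soap 2.0044444444444443
12.8667 [-0.2  0.4 -0.2  0.1 -0.1 -0. ]
```

Emit:
move_arm([
  [[15,0,-25],[0,0,0],1],
  [[30,0,-50],[0,0,0],1],
  [[40,20,-65],[0,0,0],1],
  [[40,55,-65],[0,0,0],1],
  [[40,90,-65],[0,0,0],1],
  [[40,125,-65],[0,0,0],1],
  [[40,160,-65],[0,0,0],1],
  [[40,180,-65],[0,0,0],1],
  [[40,180,-65],[0,0,0],1],
  [[40,180,-65],[0,0,0],1],
])

```text
clock: 13.7
tool_pos: [0.4641, 0.0187, 0.2307]
orientation: [180.0, -33.3, -76.5]
force: [0.8, 0.6, 0.0]
opening: 0.0005
gripper_force: 0.0
```

Run:
```python
from h import *
import pickle
S=pickle.load(open('s0.pkl','rb'));N={n:snap(n) for n in('side','top')}
for n,B in dict(side=dict(cup=(315,343,133,168),bowl=(255,290,122,146),scoop=(308,326,176,190)),top=dict(cup=(175,215,105,135),bowl=(114,154,160,198),scoop=(230,252,115,156))).items():
    d=cv2.absdiff(S[n]['color'],N[n]['color']).max(2)
    for k,(x0,x1,y0,y1) in B.items(): print(n,k,d[y0:y1,x0:x1].mean().round(1),np.percentile(d[y0:y1,x0:x1],90))
o=ctrl.get_obs();print(o['qvel'].round(1),o['force'].round(1))
```

```text
side cup 10.0 33.0
side bowl 21.2 72.0
side scoop 28.7 70.9
top cup 19.2 23.0
top bowl 19.1 23.0
top scoop 26.7 52.0
[-0.2  0.9  0.7 -0.1 -0.1 -0.1] [ 0.4 -0.7 -0.5]
```

```bash
python3 -c "
from plant import ctrl
print(ctrl.close_job())"
```

```text
the job is handed in; nothing more can be done
None
```

I seated the tray flat in the stand's pocket, pushed the keeper home until it stopped so its tongue covers the tray's edge, and handed the job in at about 14 s; the bystanders show no sign of having moved, though shadows made the final picture check of cup, bowl and scoop rough.

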